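# Fill the tilt-out walnut bin

## Task

Pull the front of the wooden tilt-out bin open to its stop, then pour all five walnuts from the scoop into it without fingering the nuts. Set the empty scoop back down level on the worktop and push the bin fully shut with the nuts inside, leaving the other things on the worktop where they are.

Things in the scene. Friction and masses are not known exactly. Their poses are not given: they have to be found in the camera images.
- bin_case: Pale wooden case of the tilt-out bin, 170 deep, 240 wide, 194 high, closed on top, fixed to the worktop. Origin under its centre; x points from its front to its back, z up.
- bin_front (a joint): Tilt of the bin's front, rad: 0 shut, 0.70 at its open stop; starts at 0 to 0.10. Front and bucket turn together about a level hinge along the front's bottom, the top coming out towards -x of the case. Stiff hinge, stays where left (about 4 N at the handle moves it), no latch. Front panel 236 wide, 14 thick, its outer face 20 in front of the hinge line, its top edge 158 above it.
- bin_hinge (a point): Point on the hinge line, mid-width, 20 above the worktop, fixed to the case: axes x into the case, y along the hinge, z up. The case's front edge is 6 in front (-x) of it, its top 174 above it. With the front at its stop the opening, seen from above, runs from the case's front edge to the panel's top edge, then about 110 in front of the hinge and 108 to 117 above it.
- bin_handle (a point): Middle of the front's steel bar handle: round, 10 thick, along y, straight for 106, on two bent posts 120 apart that rise from the panel. Shut, it is 65 in front (-x) of the hinge line and 172 above it, its centre 45 from the panel's outer face and 14 above the panel's top edge: fingers fit behind it from above. It turns with the front about the hinge. Axes as the hinge's, tilted with the front.
- bin_inside (a point): Point inside the white bucket behind the front, turning with it: shut, it is 55 behind the hinge line and 80 above it, mid-width. Axes as the hinge's, tilted with the front. The bucket is open on top, 198 wide and 122 deep inside, rear wall 106 high, sides rising to the panel's top edge, walls 4 thick.
- scoop: Flat-bottomed aluminium food scoop, 0.12 to 0.2 kg. Origin on its underside, middle of the pan; x points to the open mouth, z up. Pan 112 long (x from -57 to 55), 86 wide, walls 3 thick, 36 high at the back, 28 at the mouth; no front wall. The floor rises by 6 degrees to the mouth, where it is 15 above the underside, so the nuts stay in while the scoop is level.
- scoop_handle (a point): Middle of the scoop's straight wooden handle, which sticks out level behind the pan: 18 wide (y), 16 high, from 63 to 139 behind the origin; this point is 102 behind the origin and 32 above the underside. Axes as the scoop's.
- walnut0: A walnut in its shell, 32 long, 26 thick, 12 g; origin at its centre. Starts in the scoop.
- walnut1: A walnut in its shell, 32 long, 26 thick, 12 g; origin at its centre. Starts in the scoop.
- walnut2: A walnut in its shell, 32 long, 26 thick, 12 g; origin at its centre. Starts in the scoop.
- walnut3: A walnut in its shell, 32 long, 26 thick, 12 g; origin at its centre. Starts in the scoop.
- walnut4: A walnut in its shell, 32 long, 26 thick, 12 g; origin at its centre. Starts in the scoop.
- garlic: Garlic bulb, 56 wide and high, left of the work; bystander. Origin under its centre.
- salt_shaker: Glass salt shaker, 44 wide, 90 high, left of the bin; bystander. Origin under its centre.
- lemon: Lemon, 71 long, 51 high, left of the work; bystander. Origin under its centre.
- peeler: Peeler, 170 long, 18 high, lying in front of the bin; bystander. Origin under its centre.
- tape_roll: Roll of tape, 98 across, 25 high, lying at the right; bystander. Origin under its centre. Behind it and the scoop stands a fixed black toaster, 185 high; pass above or in front of it.

How it is judged:
By the outcome, as a careful person would: the job done as asked, in the order asked, and still so for the second after the job is handed in, with the robot touching nothing.
It also fails if it takes over 72 s, if anything falls off the work surface, if the arm or the gripper's body presses on something with over 40 N, if the wrist force passes 120 N, or if a joint passes its speed limit or range.

## Robot

A 7-joint arm with a two-finger parallel gripper is mounted at the origin on a cart in front of the work surface, level with it; the furniture and walls round the work are solid. World frame = base frame: x ahead of the robot, y to its left, z up, the work surface at z = 0. Lengths are in m, angles in rad, forces in N, time in s.
With the tool pointing down it reaches from about 0.4 to 0.925 m from the base axis. Payload 4.1 kg.
Tool frame: the origin (TCP) lies at the very end of the fingers, on their centre line; the grasp point (between the pads) lies env.grip_point_offset behind it (env.grip_point_offset is the distance from the TCP to the grasp point, in m); z points along the fingers, y is the line along which they close (so a half turn about z gives the same grasp; the last joint's range is limited). The gripper opens to 85 mm and grips with 20 to 120 N. Pads are 22 mm wide; open, the fingers measure 114 mm over their backs; the gripper's body (76 mm by 85 mm) begins 54 mm behind the grasp point. The pads swing forward as they close: fully open they stand 13 mm farther back than shut.
Start: joints at [1.241, 0.398, 0.045, 1.537, -0.019, 1.207, -0.051], TCP at [0.149, -0.633, 0.231] pointing down, gripper open.
Joint ranges: [-2.82, 2.82], [-0.49, 2.23], [-1.37, 1.46], [0, 2.46], [-1.36, 4.5], [0.23, 2], [-2.94, 2.94]. Speed limits (rad/s): [2.57, 2.57, 3.14, 3.14, 3.14, 3.14, 3.14].

## Interface

Orientations are given as a unit quaternion [x, y, z, w].
In Python, from cell import env, gripper_to, monitor, imaging, workorder gives the robot as it stands. Calls block until the motion is done:
- env.move_ptp(position, orientation): joint-space move of the TCP to a pose.
- env.move_linear(position, max_speed=0.15, rot=None, f_stop=None): straight line of the TCP; rot=None keeps the orientation; max_speed is the mean speed in m/s. With f_stop (N) it stops when the force on the tool has changed by that much, and returns True; else False.
- env.move_joints(angles): joint-space move.
- gripper_to(opening, grip_force=None): finger opening in m; grip_force is the grip in N (None keeps the last); returns when the fingers have stopped.
- env.pause(seconds).
- env.ik(position, orientation): joint angles nearest the present ones, or None.
- monitor.get_obs(): the state.
- imaging.grab_frame(name): name is "side" or "top"; returns a dict with "pixels" (400x640x3 uint8, red, green, blue), "mtx" (3x3 intrinsics, pixels), "rvec" (rotation vector, rad) and "tvec" (3), from world to camera coordinates, as OpenCV has them. Camera axes: x right, y down, z forward; pixel columns grow to the right and rows downward; lengths in m; the calibration is good to about 2 mm. A picture is of the moment at which its call begins. There is no depth.
A pose or a line that the arm cannot do raises env.MotionError and nothing moves.
- workorder.close_job(): hands the job in; it is judged then, once.
The state is a dict: "time_s": time; "joints": joint angles; "qvel": joint speeds; "joint_efforts": joint torques, N m; "ee_pos": TCP position; "eef_rot": TCP orientation; "ft_force": force on the tool from outside, world axes, zero at the start; "wrist_torque": the same for the moment, N m; "grip_width": finger opening in m; "gripper_force": force on a finger pad.
Only numpy, scipy, OpenCV 4.12 (cv2) and the standard library are available. Lean on these libraries where they do the work, as an engineer would, in place of code of your own. Each camera call takes 0.05 s, during which the arm holds its last target. There are 200 camera calls.

## Working session

There is one attempt and no reset: what is moved stays moved. The work goes in short steps, each a Python script; the robot and the scene stay as the last script left them, time stands still between calls to the robot, and variables do not carry over. Pictures are saved under pics/ and viewed, at most 10 in all, crops included, and the job is handed in when it is done.

```bash
ls; mkdir -p pics
python3 - <<'E'
from cell import env, gripper_to, monitor, imaging, workorder
import cv2
o=monitor.get_obs(); print(o['time_s'],o['ee_pos'],o['eef_rot'],env.grip_point_offset,o['grip_width'])
for n in("side","top"):
    f=imaging.grab_frame(n); cv2.imwrite(f"pics/{n}0.png",f["pixels"][:,:,::-1]); print(n,f["mtx"].tolist(),f["rvec"],f["tvec"])
E
```

```text
pics
0.0 [ 0.1485693  -0.63214864  0.23026725] [ 9.93339747e-01  1.15218113e-01 -1.85740898e-04 -9.48363998e-04] 0.0187 0.08548477030086006
side [[392.0366406479917, 0.0, 323.1924231429282], [0.0, 392.0366406479917, 198.87467857744588], [0.0, 0.0, 1.0]] [ 1.23651471 -2.10368898  1.09255311] [0.23779895 0.37470353 1.09123061]
top [[398.50897976637964, 0.0, 317.6890220213571], [0.0, 398.50897976637964, 202.66683945166852], [0.0, 0.0, 1.0]] [ 2.08095672 -2.14230235  0.17044772] [-1.40813947e-03  5.60910085e-01  1.42388495e+00]
```

View pics/side0.png

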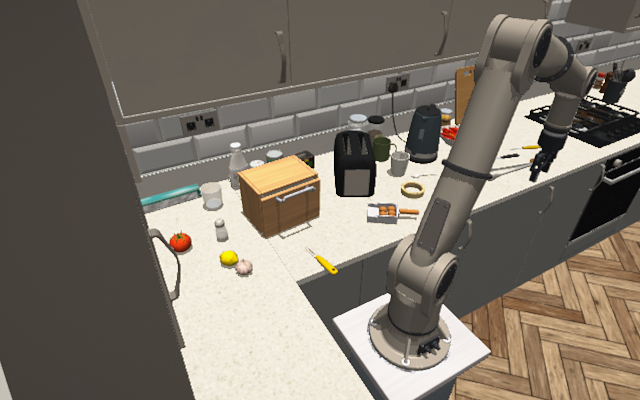

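View pics/top0.png

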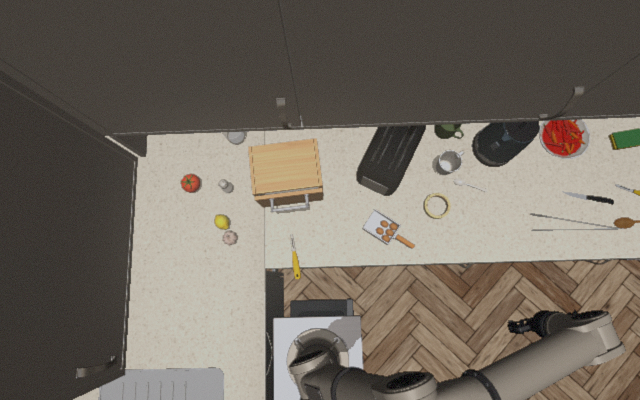

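```bash
cat > h.py <<'E'
import numpy as np, cv2
from scipy.spatial.transform import Rotation as R
from cell import env, gripper_to, monitor, imaging, workorder
def cam(n):
    f=imaging.grab_frame(n); f["R"]=cv2.Rodrigues(np.array(f["rvec"],float))[0]; f["C"]=-f["R"].T@np.array(f["tvec"]).ravel(); return f
def ray(f,uv):
    uv=np.atleast_2d(np.array(uv,float)); d=np.c_[uv,np.ones(len(uv))]@np.linalg.inv(f["mtx"]).T@f["R"]; return d
def onplane(f,uv,z):
    d=ray(f,uv); return f["C"]+d*((z-f["C"][2])/d[:,2])[:,None]
def proj(f,P): return cv2.projectPoints(np.atleast_2d(np.array(P,float)),np.array(f["rvec"],float),np.array(f["tvec"],float),np.array(f["mtx"]),None)[0][:,0]
def crop(f,name,r,s=3):
    x0,y0,x1,y1=r; im=cv2.resize(f["pixels"][y0:y1,x0:x1,::-1],None,fx=s,fy=s,interpolation=cv2.INTER_CUBIC); cv2.imwrite("pics/"+name,im)
def mask(f,lo,hi,r):
    x0,y0,x1,y1=r; h=cv2.cvtColor(f["pixels"],cv2.COLOR_RGB2HSV); m=cv2.inRange(h,np.array(lo),np.array(hi)); k=np.zeros_like(m); k[y0:y1,x0:x1]=m[y0:y1,x0:x1]; return k
E
python3 - <<'E'
from h import *
t=cam("top");s=cam("side")
crop(t,"tc.png",(235,130,435,260),4)
crop(s,"sc.png",(230,150,430,280),4)
print(t["C"],s["C"])
E
```

```text
[ 0.28614999 -0.05148951  1.50251039] [-0.4726662   0.53934819  0.93457237]
```

View pics/tc.png

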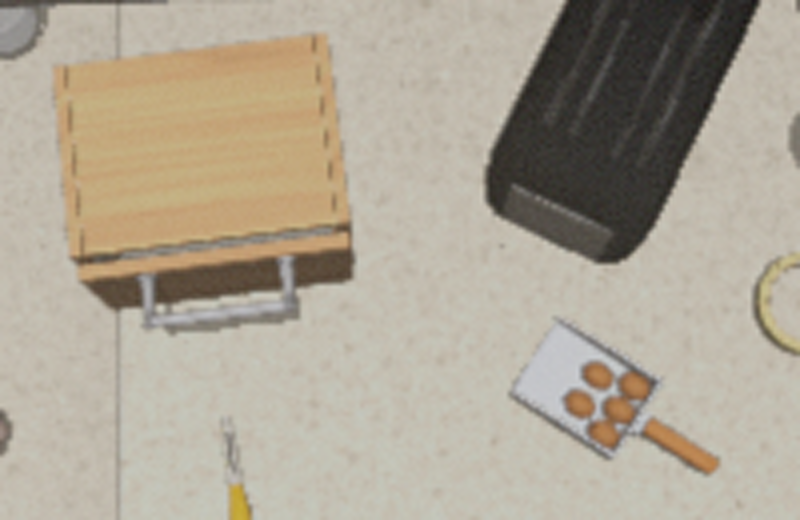

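View pics/sc.png

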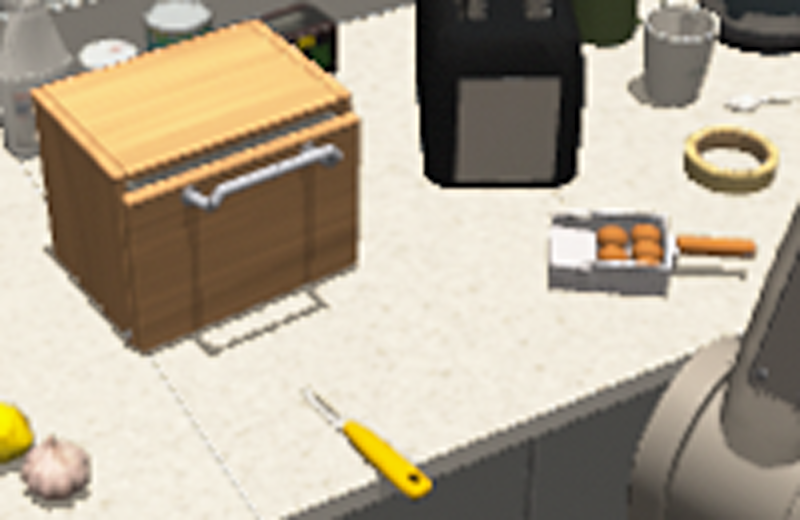

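```bash
cat >> h.py <<'E'
def tri(f,a,g,b):
    d1=ray(f,a)[0];d2=ray(g,b)[0];A=np.c_[d1,-d2]; t=np.linalg.lstsq(A,g["C"]-f["C"],rcond=None)[0]
    p=f["C"]+t[0]*d1;q=g["C"]+t[1]*d2; return (p+q)/2, np.linalg.norm(p-q)
E
python3 - <<'E'
from h import *
t=cam("top");s=cam("side")
T=lambda L:np.array(L,float)/4+[235-.375,130-.375]
S=lambda L:np.array(L,float)/4+[230-.375,150-.375]
print("case top RL RR FR FL\n",onplane(t,T([(54,67),(327,34),(350,228),(72,260)]),.194).round(4))
print("side view RL? FL FR RR\n",onplane(s,S([(33,95),(122,183),(353,100),(262,20)]),.194).round(4))
for a,b in [((148,321),(205,202)),((296,308),(338,154))]: print("bar",tri(t,T([a])[0],s,S([b])[0]))
# scoop handle mask
m=mask(t,(5,90,90),(22,255,255),(393,228,425,256))
n,l,st,c=cv2.connectedComponentsWithStats(m); i=1+st[1:,4].argmax(); print("handle",st[i],c[i])
ys,xs=np.where(l==i); P=onplane(t,np.c_[xs,ys],.038)[:,:2]; print(cv2.minAreaRect((P*1000).astype(np.float32)))
u,sv,v=np.linalg.svd(P-P.mean(0),full_matrices=False); print("hctr",P.mean(0),"yaw",np.degrees(np.arctan2(*v[0][::-1])))
ms=mask(s,(5,90,90),(22,255,255),(398,200,425,222)); n,l,st,c2=cv2.connectedComponentsWithStats(ms); j=1+st[1:,4].argmax(); print(st[j]); print("tri",tri(t,c[i],s,c2[j]))
print("pan mouthL,mouthR(z.028), backL,backR(.036)",onplane(t,T([(558,320),(512,393)]),.028).round(4),onplane(t,T([(658,380),(612,457)]),.036).round(4))
E
```

```text
case top RL RR FR FL
 [[ 0.7391  0.2139  0.194 ]
 [ 0.7604 -0.0224  0.194 ]
 [ 0.5883 -0.0374  0.194 ]
 [ 0.5684  0.1976  0.194 ]]
side view RL? FL FR RR
 [[ 0.7311  0.217   0.194 ]
 [ 0.5617  0.1988  0.194 ]
 [ 0.584  -0.0313  0.194 ]
 [ 0.7572 -0.0246  0.194 ]]
bar (array([0.5188894 , 0.13926875, 0.17987094]), np.float64(0.008396415305225741))
bar (array([0.52477096, 0.0124724 , 0.18384424]), np.float64(0.005689159915344008))
handle [396 235  19  13  90] [404.67777778 241.3       ]
((409.4912414550781, -331.35260009765625), (71.21908569335938, 16.510400772094727), 55.06022262573242)
hctr [ 0.40978786 -0.33115849] yaw -124.09137760636317
[399 209  20   5  78]
tri (array([ 0.41131296, -0.33008418,  0.03540754]), np.float64(0.004138531158167588))
pan mouthL,mouthR(z.028), backL,backR(.036) [[ 0.5321 -0.2274  0.028 ]
 [ 0.4648 -0.1813  0.028 ]] [[ 0.4719 -0.3153  0.036 ]
 [ 0.4023 -0.269   0.036 ]]
```

```bash
cat >> h.py <<'E'
CY=np.radians(5.0); H=np.array([.582,.0825,.020])      # bin hinge
ex=np.array([np.cos(CY),np.sin(CY),0]); ey=np.array([-np.sin(CY),np.cos(CY),0]); ez=np.array([0,0,1.])
GO=env.grip_point_offset
def bar(t):  # bar centre at tilt t
    x,z=-.065,.172; return H+ex*(x*np.cos(t)-z*np.sin(t))+ez*(z*np.cos(t)+x*-np.sin(t)*-1)
def qtool(z,y):
    z=z/np.linalg.norm(z); y=y/np.linalg.norm(y); return R.from_matrix(np.c_[np.cross(y,z),y,z]).as_quat()
def binpose(t,sgn=1,lean=0,back=None): # tool leaning: approach into the case by 'lean'
    z=-ez*np.cos(lean)+ex*np.sin(lean); y=sgn*(ex*np.cos(lean)+ez*np.sin(lean))
    return bar(t)+z*(GO if back is None else back), qtool(z,y)
SY=np.radians(55.3); HP=np.array([.4105,-.3306,.032])   # scoop handle mid
def scoopR(yaw,pitch): return R.from_euler("ZY",[yaw,pitch])
def scoop_tool(Rs,g,phi,sgn): # g: world grasp point
    z=Rs.apply([np.sin(phi),0,-np.cos(phi)]); y=sgn*Rs.apply([0,1,0]); return g+z*GO, qtool(z,y)
E
python3 - <<'E'
from h import *
print(bar(0),bar(.05),bar(.7))
f=lambda p:(lambda q: "-" if q is None else "%.2f %.2f %.2f %.2f %.2f %.2f %.2f"%tuple(q))(env.ik(*p))
for s in(1,-1):
  for ln in (0,.35): print("bin",s,ln,[f(binpose(t,s,ln)) for t in(0,.7)])
Rs0=scoopR(SY,0)
for s in(1,-1):
  for phi in(0,.35,.6,.8):
    print("scoop",s,phi,f(scoop_tool(Rs0,HP,phi,s)))
    for yw in(70,95):
      for p in(-.2,.9,1.1):
        Rs=scoopR(np.radians(yw),p); mouth=H-.058*ex-.03*ey+[0,0,.15]
        g=mouth+Rs.apply([-.157,0,.017]); print("   ",yw,p,g.round(3),f(scoop_tool(Rs,g,phi,s)))
E
```

```text
[0.51724734 0.07683488 0.192     ] [0.50876456 0.07609273 0.1885364 ] [0.42209064 0.06850974 0.10967871]
bin 1 0 ['0.55 0.34 -0.94 1.89 0.32 1.07 -0.43', '0.62 0.29 -0.99 2.17 0.33 0.83 -0.49']
bin 1 0.35 ['0.44 0.09 -0.74 2.14 0.23 0.60 -0.36', '0.92 0.12 -1.27 2.41 0.53 0.40 -0.70']
bin -1 0 ['0.69 0.42 -1.15 1.89 0.43 1.11 2.61', '0.74 0.36 -1.15 2.17 0.43 0.87 2.56']
bin -1 0.35 ['0.81 0.15 -1.15 2.14 0.37 0.63 2.66', '0.80 0.09 -1.14 2.41 0.45 0.39 2.51']
scoop 1 0 -0.27 0.96 1.26 2.04 -1.09 1.07 -2.20
    70 -0.2 [ 0.473 -0.1    0.155] -0.74 0.51 1.27 2.07 -0.79 1.10 -2.55
    70 0.9 [ 0.498 -0.032  0.304] 0.16 0.49 -0.76 1.68 0.79 1.92 2.07
    70 1.1 [ 0.508 -0.005  0.318] -0.22 0.52 -0.36 1.62 0.78 1.99 2.12
    95 -0.2 [ 0.541 -0.109  0.155] 0.30 0.36 -0.09 1.83 -0.19 1.02 -2.73
    95 0.9 [ 0.534 -0.036  0.304] 0.41 0.52 -1.16 1.82 1.10 1.85 2.26
    95 1.1 [ 0.532 -0.008  0.318] 0.15 0.53 -0.96 1.81 1.14 1.97 2.20
scoop 1 0.35 0.63 0.53 0.22 1.99 -0.63 0.83 -2.45
    70 -0.2 [ 0.473 -0.1    0.155] 0.43 0.28 0.04 2.06 -0.68 1.00 -2.59
    70 0.9 [ 0.498 -0.032  0.304] 0.58
[... 2474 characters left out ...]
69 -0.97
    95 -0.2 [ 0.541 -0.109  0.155] 0.91 0.67 -0.62 1.68 -0.36 1.28 0.59
    95 0.9 [ 0.534 -0.036  0.304] 0.49 0.21 -0.79 1.75 0.46 1.33 -0.34
    95 1.1 [ 0.532 -0.008  0.318] 0.50 0.30 -1.02 1.75 0.70 1.51 -0.59
scoop -1 0.8 1.31 0.72 -0.40 1.88 -0.59 0.99 0.79
    70 -0.2 [ 0.473 -0.1    0.155] 1.16 0.55 -0.61 2.03 -0.76 1.08 0.75
    70 0.9 [ 0.498 -0.032  0.304] 0.56 0.15 -0.70 1.78 0.19 1.30 -0.55
    70 1.1 [ 0.508 -0.005  0.318] 0.48 0.25 -0.85 1.69 0.41 1.50 -0.80
    95 -0.2 [ 0.541 -0.109  0.155] 0.94 0.77 -0.60 1.63 -0.47 1.39 0.67
    95 0.9 [ 0.534 -0.036  0.304] 0.55 0.20 -0.71 1.73 0.24 1.28 -0.14
    95 1.1 [ 0.532 -0.008  0.318] 0.49 0.22 -0.85 1.73 0.46 1.38 -0.38
```

Run:
```python
from h import *
o=lambda:monitor.get_obs()
gripper_to(.05)
p,q=binpose(.05)
env.move_ptp(np.array([.42,-.2,.33]),q)
env.move_ptp(p+[0,0,.09],q)
print("arr",o()['time_s'],o()['ee_pos'])
print("desc stop",env.move_linear(p+[0,0,.003],.1,f_stop=8), o()['ee_pos'])
crop(cam("side"),"grasp.png",(240,120,390,230),4)
gripper_to(.0,30)
s=o(); print(s['time_s'],s['grip_width'],s['gripper_force'],s['ft_force'],s['ee_pos'])
```

```text
arr 3.7667 [0.50917643 0.0741168  0.25978258]
desc stop False [0.509359   0.07625762 0.17348401]
5.275 0.008753265326842974 29.143031537532806 [ 3.90085204  0.44941203 -2.88995347] [0.50974237 0.07614699 0.17312263]
```

View pics/grasp.png

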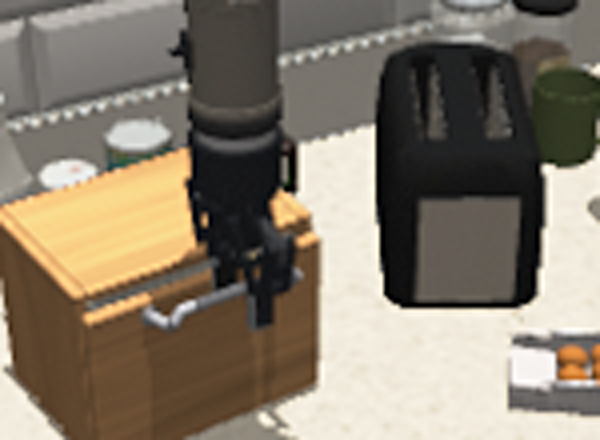

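Run:
```python
from h import *
o=lambda:monitor.get_obs()
for t in np.arange(.12,.66,.09):
    p,q=binpose(t); env.move_linear(p,.12); s=o(); print(round(t,2),s['ft_force'].round(1) if hasattr(s['ft_force'],'round') else s['ft_force'],s['grip_width'])
for t in (.68,.72,.77):
    p,q=binpose(t); r=env.move_linear(p,.06,f_stop=14); s=o(); print(t,r,s['ft_force'],s['ee_pos'],s['ee_pos']-p)
    if r: break
print(o()['time_s'])
crop(cam("side"),"open.png",(225,120,425,270),4); crop(cam("top"),"opent.png",(235,120,435,270),4)
```

```text
0.12 [-2.9 -0.3  5.1] 0.008675287678667048
0.21 [-2.7 -0.9  1.9] 0.00870185322417732
0.3 [ 0.4 -1.  -2.7] 0.008681127993988713
0.39 [ 4.9  0.1 -6.9] 0.008804604722075853
0.48 [ 7.5 -0.7 -8.3] 0.00845860731991368
0.57 [ 8.9 -1.5 -9.3] 0.00853533397286429
0.66 [ 11.7  -1.6 -10.4] 0.00893479350182717
0.68 False [ 5.68498775 -3.69414721 12.6744369 ] [0.42986401 0.06903016 0.09758193] [0.00595476 0.00036131 0.00341097]
0.72 True [-1.36357383 -0.57264796  5.81166719] [0.42998337 0.06970422 0.0943023 ] [0.00964737 0.00134799 0.00655172]
7.75
```

View pics/open.png

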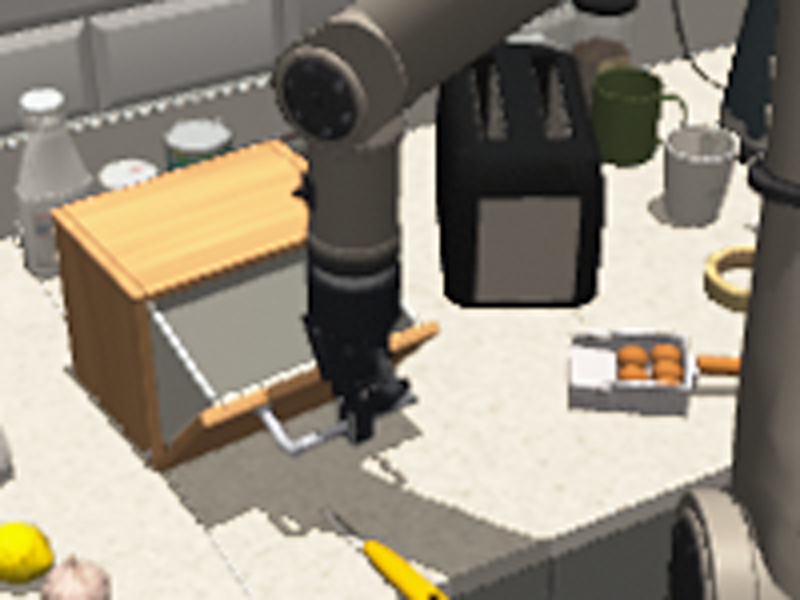

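Run:
```python
from h import *
o=lambda:monitor.get_obs()
gripper_to(.024); e0=o()['ee_pos']; print(o()['ft_force'])
r=env.move_linear(e0-ex*.03-ez*.004,.06,f_stop=17); s=o(); print(r,s['ft_force'],s['ee_pos']-e0)
e=s['ee_pos']; env.move_linear(e+ex*.004,.1); print(o()['ft_force'])
env.move_linear(o()['ee_pos']+[0,0,.07],.2)
gripper_to(0.0); e=o()['ee_pos']; B=bar(.7)
env.move_linear(np.r_[B[:2],B[2]+.02],.15)
r=env.move_linear(np.r_[B[:2],B[2]-.015],.05,f_stop=12); s=o(); print("press",r,s['ft_force'],s['ee_pos'],s['ee_pos']-B)
env.move_linear(s['ee_pos']+[0,0,.10],.2)
t=cam("top"); crop(t,"t2.png",(235,120,435,270),4); crop(cam("side"),"s2.png",(225,120,425,270),4)
print(o()['time_s'])
```

```text
[-0.38942437  0.10885569  0.23333635]
True [ 2.29322669 -0.15546053 -1.03421251] [-0.00633351 -0.00025764 -0.00031853]
[ 0.46527807  0.33706843 -0.14735711]
press True [-2.65047569 -0.3832432  11.53042176] [0.42320094 0.06860048 0.11411999] [1.11029910e-03 9.07346816e-05 4.44128218e-03]
11.1583
```

View pics/t2.png

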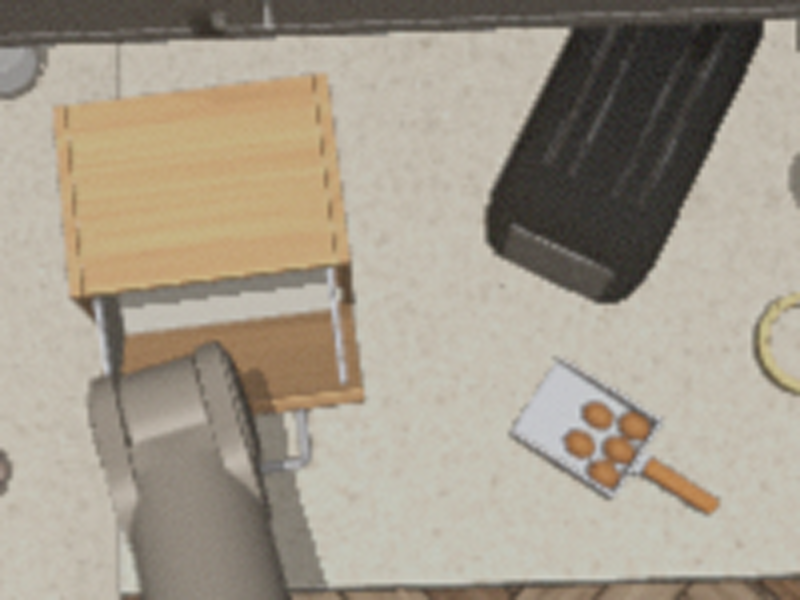

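```bash
cat >> h.py <<'E'
PHI=.6; GP=HP+scoopR(SY,0).apply([.004,0,0])
E
python3 - <<'E'
from h import *
o=lambda:monitor.get_obs()
env.move_linear(o()['ee_pos']+[0,0,.09],.25)
gripper_to(.045)
p,q=scoop_tool(scoopR(SY,0),GP,PHI,-1)
zt=R.from_quat(q).apply([0,0,1])
env.move_ptp(p-zt*.13,q)
print("desc",env.move_linear(p,.15,f_stop=8))
gripper_to(0,110); s=o(); print(s['time_s'],s['grip_width'],s['gripper_force'],s['ee_pos']-p,s['ft_force'])
env.move_linear(p+[0,0,.03],.06); s=o(); print(s['ft_force'],s['wrist_torque'],s['grip_width'])
p2,q2=scoop_tool(scoopR(SY,-.2),GP+[0,0,.11],PHI,-1)
env.move_linear(p2,.1,rot=q2)
print(o()['time_s'])
crop(cam("side"),"lift.png",(330,140,480,250),5)
E
```

```text
desc False
15.3333 0.01641397834108537 107.33902215957642 [ 0.00020236 -0.00122896  0.00081981] [-1.07666308 -2.38066931  5.69708634]
[-0.50284316  0.42898997 -2.60033215] [-0.85906945  0.61027094  0.01109163] 0.016467913064515602
16.9583
```

View pics/lift.png

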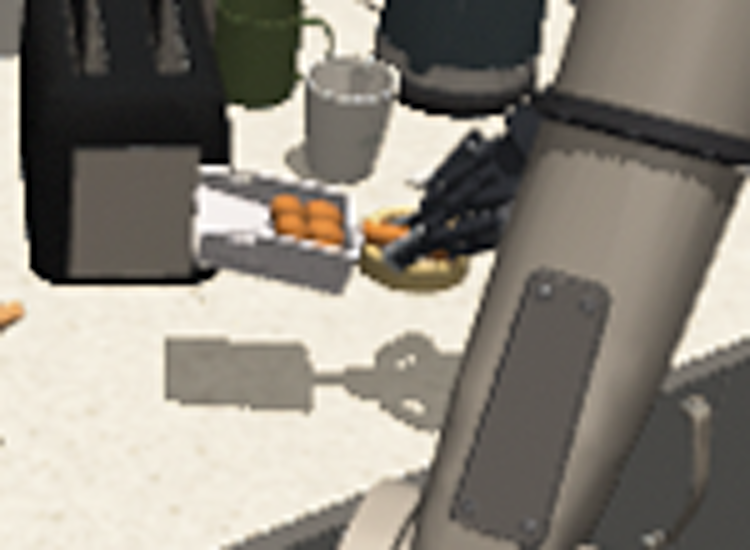

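```bash
cat >> h.py <<'E'
def pour(pitch,dx=-.059,ym=-.045,lz=.158,yaw=CY+np.pi/2):
    Rs=scoopR(yaw,pitch); M=H+ex*dx+ey*ym; M[2]=lz
    return scoop_tool(Rs,M+Rs.apply([-.153,0,.017]),PHI,-1)
E
python3 - <<'E'
from h import *
o=lambda:monitor.get_obs()
p2,q2=scoop_tool(scoopR(SY,-.2),GP+[0,0,.25],PHI,-1); env.move_linear(p2,.15)
p,q=pour(-.2,lz=.27,ym=-.06); env.move_linear(p,.13,rot=q); env.pause(.2)
p,q=pour(-.2); env.move_linear(p,.1,rot=q)
print(o()['time_s'],o()['ee_pos']-p); 
t=cam("top");s=cam("side")
im=np.hstack([cv2.resize(f["pixels"][130:260,x:x+130,::-1],None,fx=3,fy=3,interpolation=cv2.INTER_CUBIC) for f,x in((t,235),(s,225))]); cv2.imwrite("pics/pre.png",im)
E
```

```text
21.4917 [ 6.98843534e-05 -1.69080939e-03  9.94243083e-04]
```

View pics/pre.png

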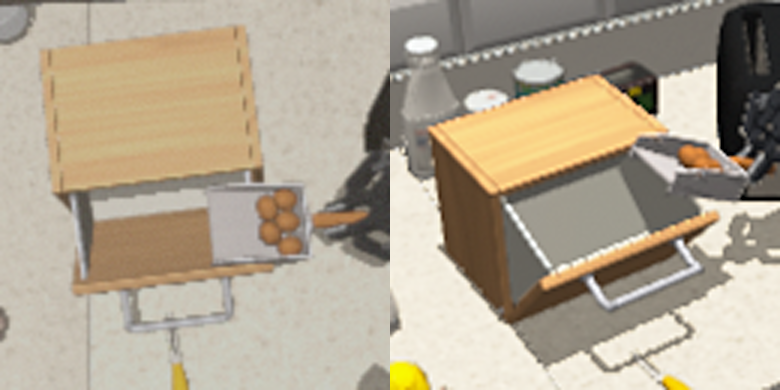

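Run:
```python
from h import *
o=lambda:monitor.get_obs()
for a in list(np.arange(0,1.01,.15))+[1.12]:
    p,q=pour(a); env.move_linear(p,.09,rot=q)
env.pause(.6); print(o()['time_s'],o()['ft_force'])
t=cam("top");s=cam("side")
im=np.hstack([cv2.resize(f["pixels"][130:260,x:x+130,::-1],None,fx=3,fy=3,interpolation=cv2.INTER_CUBIC) for f,x in((t,235),(s,225))]); cv2.imwrite("pics/post.png",im)
```

```text
25.4583 [ 0.56916916  0.16553208 -1.32743331]
```

View pics/post.png

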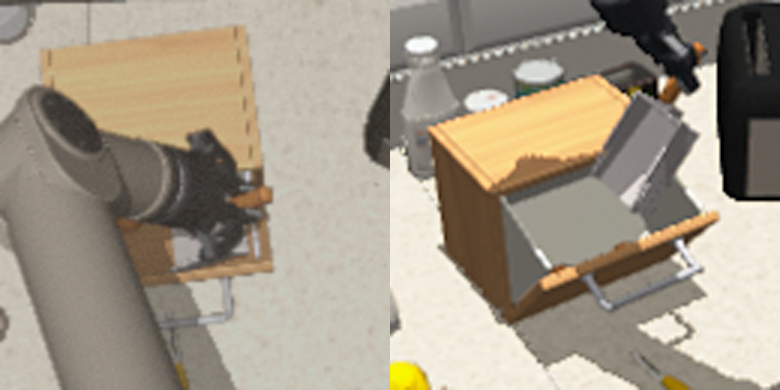

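Run:
```python
from h import *
o=lambda:monitor.get_obs()
for a in (.8,.5,.2,0):
    p,q=pour(a,lz=.158+.03*(1.1-a)); env.move_linear(p,.2,rot=q)
p,q=pour(0,lz=.27,ym=-.08); env.move_linear(p,.2,rot=q)
p,q=scoop_tool(scoopR(SY,0),GP+[0,0,.22],PHI,-1); env.move_linear(p,.2,rot=q)
s=o(); print(s['time_s'],s['ft_force'])
t=cam("top");sd=cam("side")
np.savez("mid.npz",t=t["pixels"],s=sd["pixels"])
for f,n in((t,"top"),(sd,"side")):
    m=mask(f,(5,110,80),(20,255,255),(225,120,460,280)); k,l,st,c=cv2.connectedComponentsWithStats(m)
    print(n,[(st[i].tolist(),c[i].round(1).tolist()) for i in range(1,k) if st[i,4]>=8])
for n,f in(("top",t),("side",sd)):
    # expected pan centre pixels at present
    Rs=scoopR(SY,0); G=GP+[0,0,.22]; print(n,"pan",proj(f,[G+Rs.apply([x+.098,0,-.02]) for x in(-.05,.05)]).round(0).tolist(),"bucket",proj(f,[bar(.7)*0+H+ex*(.055*np.cos(.7)-z*np.sin(.7))+ez*(z*np.cos(.7)+.055*np.sin(.7)) for z in(.02,.08)]).round(0).tolist())
```

```text
29.0917 [ 0.54448882 -0.30643072 -1.52600482]
top [([302, 195, 12, 8, 44], [305.4, 198.2]), ([265, 198, 19, 11, 138], [274.1, 203.0]), ([271, 208, 4, 7, 11], [272.5, 210.5]), ([407, 227, 18, 11, 84], [414.6, 232.5]), ([445, 267, 15, 13, 58], [452.1, 274.1]), ([435, 272, 11, 8, 31], [440.5, 275.6])]
side [([238, 155, 96, 83, 2491], [272.7, 189.5]), ([406, 157, 9, 6, 36], [409.5, 159.1]), ([420, 162, 4, 4, 12], [421.3, 163.5]), ([404, 182, 12, 6, 28], [409.0, 184.6])]
top pan [[402.0, 227.0], [375.0, 210.0]] bucket [[289.0, 189.0], [289.0, 197.0]]
side pan [[401.0, 166.0], [373.0, 164.0]] bucket [[287.0, 208.0], [292.0, 203.0]]
```

Run:
```python
from h import *
o=lambda:monitor.get_obs()
p,q=scoop_tool(scoopR(SY,0),GP,PHI,-1)
env.move_linear(p+[0,0,.03],.15)
r=env.move_linear(p-[0,0,.004],.04,f_stop=4); s=o(); print("down",r,s['ft_force'],s['ee_pos']-p)
gripper_to(.045); zt=R.from_quat(q).apply([0,0,1]); env.pause(.2)
env.move_linear(s['ee_pos']-zt*.14,.2)
env.move_linear(o()['ee_pos']+[-.05,-.05,.1],.25)
print(o()['time_s'])
t=cam("top");sd=cam("side"); np.savez("down.npz",t=t["pixels"],s=sd["pixels"])
m=mask(t,(5,90,90),(22,255,255),(393,228,425,256)); n,l,st,c=cv2.connectedComponentsWithStats(m); i=1+st[1:,4].argmax(); print("handle",st[i],c[i])
ms=mask(sd,(5,90,90),(22,255,255),(398,200,425,222)); n,l,st,c2=cv2.connectedComponentsWithStats(ms); j=1+st[1:,4].argmax(); print(st[j],c2[j],tri(t,c[i],sd,c2[j]))
for f,name,r in((t,"top",(240,120,470,262)),(sd,"side",(140,120,470,290))):
    old=cv2.imread(f"pics/{name}0.png"); d=np.abs(old.astype(int)-f["pixels"][:,:,::-1]).sum(2)>90
    k=np.zeros(d.shape,np.uint8); k[r[1]:r[3],r[0]:r[2]]=d[r[1]:r[3],r[0]:r[2]]
    n,l,st,c=cv2.connectedComponentsWithStats(k); print(name,[(st[i].tolist(),f["pixels"][l==i].mean(0).round().tolist(),old[l==i][:,::-1].mean(0).round().tolist()) for i in range(1,n) if st[i,4]>=8])
```

```text
down False [-0.63471654 -0.25493966 -0.44280537] [ 0.00015627 -0.00015131 -0.00381375]
33.6833
handle [394 234  19  13  88] [402.61363636 240.28409091]
[398 209  19   5  76] [406.15789474 211.01315789] (array([ 0.41479428, -0.32339415,  0.03528656]), np.float64(0.0027173147811393665))
top [([259, 187, 67, 54, 1754], [159.0, 133.0, 105.0], [171.0, 163.0, 148.0]), ([255, 195, 13, 11, 59], [139.0, 133.0, 127.0], [153.0, 129.0, 99.0]), ([359, 210, 41, 34, 384], [182.0, 180.0, 179.0], [155.0, 131.0, 111.0]), ([305, 229, 8, 8, 19], [150.0, 147.0, 141.0], [195.0, 190.0, 176.0]), ([410, 244, 5, 5, 13], [191.0, 185.0, 172.0], [169.0, 134.0, 101.0]), ([432, 246, 38, 16, 381], [118.0, 114.0, 105.0], [195.0, 192.0, 179.0])]
side [([416, 120, 48, 113, 803], [102.0, 96.0, 87.0], [203.0, 177.0, 162.0]), ([457, 165, 13, 5, 21], [62.0, 60.0, 59.0], [120.0, 112.0, 102.0]), ([459, 172, 11, 4, 15], [91.0, 85.0, 78.0], [42.0, 41.0, 41.0]), ([451, 177, 16, 5, 31], [137.0, 128.0, 117.0], [93.0, 87.0, 79.0]), ([261, 178, 74, 76, 2584], [158.0, 148.0, 132.0], [177.0, 159.0, 136.0]), ([465, 200, 5, 16, 43], [
[... 451 characters left out ...]
144.0, 135.0]), ([436, 230, 7, 20, 29], [77.0, 73.0, 69.0], [126.0, 117.0, 106.0]), ([410, 234, 5, 8, 15], [117.0, 112.0, 104.0], [175.0, 163.0, 147.0]), ([417, 238, 3, 8, 8], [117.0, 109.0, 99.0], [74.0, 70.0, 67.0]), ([389, 243, 11, 24, 62], [95.0, 92.0, 86.0], [158.0, 147.0, 133.0]), ([396, 244, 18, 31, 120], [160.0, 149.0, 135.0], [127.0, 119.0, 108.0]), ([436, 249, 20, 41, 222], [145.0, 136.0, 124.0], [80.0, 76.0, 71.0]), ([429, 251, 4, 5, 14], [126.0, 118.0, 107.0], [78.0, 73.0, 68.0]), ([429, 256, 13, 23, 55], [132.0, 123.0, 112.0], [181.0, 169.0, 153.0]), ([447, 268, 9, 20, 38], [73.0, 72.0, 69.0], [31.0, 30.0, 31.0]), ([396, 283, 8, 7, 22], [65.0, 61.0, 56.0], [109.0, 102.0, 93.0])]
```

Run:
```python
import cv2,numpy as np
a=cv2.resize(cv2.imread("pics/t2.png"),(200,150),interpolation=cv2.INTER_AREA)[:,:,::-1].astype(int)
b=np.load("down.npz")["t"][120:270,235:435].astype(int)
x=slice(22,92);y=slice(64,92)
d=np.abs(a-b).sum(2)[y,x]
for r in range(d.shape[0]): print(r+184,''.join('#' if v>90 else '+' if v>50 else '.' for v in d[r]))
k=(d>70).astype(np.uint8); n,l,st,c=cv2.connectedComponentsWithStats(k)
for i in range(1,n):
    if st[i,4]>=6: print(st[i],b[y,x][l==i].mean(0).round(),a[y,x][l==i].mean(0).round())
hs=cv2.cvtColor(b[y,x].astype(np.uint8),cv2.COLOR_RGB2HSV)
for r in range(0,20): print(r+184,''.join('%x'%(v//16) for v in hs[r,:,1]))
```

```text
184 ......................................................................
185 ......................................................................
186 ......................................................................
187 ......................................................................
188 ......................................................................
189 ......................................................................
190 ......................................................................
191 ......................................................................
192 ......................................................................
193 ......................................................................
194 .............................................+####+...................
195 ............................................+#######..................
196 ............................................########..................
197 ...................+####+..................+########..................
198 ...........+####..+#######.................###
[... 1957 characters left out ...]
2344311111111110012562111
195 4100222111111211111111111111111111111111111126888862111111110024662111
196 4100222211111111111111111111111111111111111158888883111111110026651111
197 5200222211111111111234432111111111111111111268888884111122232016752111
198 4200222111124442112588885211111111111111111268998987334445564015652111
199 2200122221368887315888898511111111111111222368889876666676665015663111
200 1200122122588888857888889711111122233434555666777766666666675014763111
201 1100022224798888888889889733334455556666666666667666666666676214664211
202 1100012247898888888888988755666676766676666766676666666666666204664111
203 1100022268888888788998898766667766766766666666666666666666666202665111
```

Run:
```python
from h import *
o=lambda:monitor.get_obs()
gripper_to(.034)
p,q=binpose(.7); env.move_ptp(p+[0,0,.15],q)
print("desc",env.move_linear(p,.12,f_stop=8))
gripper_to(.016,20); s=o(); print(s['grip_width'],s['ft_force'])
for t in np.arange(.6,.05,-.1):
    p,q=binpose(t); r=env.move_linear(p,.1,f_stop=35); print(round(t,2),r,np.round(o()['ft_force'],1))
    if r: break
e=o()['ee_pos']; p,q=binpose(0)
r=env.move_linear(p+ex*.03,.04,f_stop=20); s=o(); print("shut",r,np.round(s['ft_force'],1),(s['ee_pos']-p)@ex,s['ee_pos']-p,s['time_s'])
```

```text
desc False
0.016437012132143096 [ 8.25921226  0.71806197 -5.583759  ]
0.6 False [-0.5  0.9 -0.6]
0.5 False [-6.8 -1.7  7.2]
0.4 False [-14.3  -1.   13.3]
0.3 False [-22.9  -1.7  23.8]
0.2 False [-33.9  -4.1  36.8]
0.1 False [-43.9  -6.9  53.1]
shut True [-5.  -0.8  8.1] -0.03315998694097061 [-0.0330081  -0.00318384 -0.0044788 ] 40.1
```

Run:
```python
from h import *
s=monitor.get_obs(); print(s['grip_width'],s['gripper_force'],np.round(s['ft_force'],1),s['ee_pos'],s['eef_rot'])
t=cam("top"); np.savez("cl.npz",t=t["pixels"],s=cam("side")["pixels"])
old=cv2.imread("pics/top0.png")[:,:,::-1]; dn=np.load("down.npz")["t"]
def pt(x,z,y,a): return H+ex*(x*np.cos(a)-z*np.sin(a))+ez*(z*np.cos(a)+x*np.sin(a))+ey*y
for a in(0,.1,.2,.3,.5,.7): print(a,proj(t,[pt(-.020,.158,-.108,a),pt(-.065,.172,-.053,a),pt(-.065,.172,.053,a)]).round(1).tolist())
for u in(318,262):
  print(u)
  for v in range(182,226): print(v,old[v,u],dn[v,u],t["pixels"][v,u])
```

```text
0.016164131568912464 3.722045123577118 [-5.  -0.8  8.1] [0.48423924 0.07365104 0.1688212 ] [ 0.67542458  0.73685725 -0.02498276 -0.01479504]
0 [[319.2, 192.6], [304.3, 206.7], [272.9, 210.4]]
0.1 [[319.8, 197.3], [305.0, 212.0], [273.7, 215.7]]
0.2 [[320.3, 201.9], [305.7, 217.1], [274.5, 220.8]]
0.3 [[320.9, 206.4], [306.3, 221.9], [275.3, 225.6]]
0.5 [[321.9, 215.1], [307.6, 230.6], [277.0, 234.1]]
0.7 [[322.8, 222.7], [308.7, 237.5], [278.7, 241.0]]
318
182 [167 139 101] [168 139 101] [167 137  98]
183 [189 162 119] [189 164 119] [189 162 118]
184 [197 174 132] [198 174 131] [198 175 134]
185 [196 175 132] [196 177 132] [198 178 135]
186 [138 120  90] [144 126  94] [144 124  96]
187 [136 115  96] [152 137 128] [149 133 126]
188 [160 132 101] [157 142 138] [157 143 134]
189 [190 155 114] [155 143 138] [153 142 134]
190 [199 163 120] [164 153 148] [163 152 142]
191 [197 161 121] [173 165 160] [171 164 155]
192 [131 103  78] [161 156 153] [161 156 152]
193 [85 71 50] [159 157 156] [156 154 152]
194 [90 76 61] [179 180 179] [180 179 177]
195 [89 77 59] [195 196 198] [197 198 199]
196 
[... 2631 characters left out ...]
3 152 117]
211 [193 187 173] [131 130 132] [190 179 166]
212 [196 188 177] [137 136 137] [196 188 177]
213 [195 188 175] [145 146 146] [197 191 178]
214 [193 186 173] [157 155 153] [194 187 175]
215 [189 182 170] [158 156 155] [190 184 169]
216 [189 183 170] [157 152 151] [189 182 170]
217 [196 188 176] [173 170 169] [195 189 176]
218 [194 188 176] [189 187 190] [195 188 175]
219 [193 187 174] [189 189 193] [193 186 174]
220 [194 188 175] [188 189 190] [193 186 173]
221 [195 188 175] [184 179 178] [196 189 174]
222 [193 186 172] [177 170 165] [194 186 172]
223 [193 187 173] [161 138 118] [195 188 175]
224 [190 182 171] [153 125  92] [193 186 174]
225 [192 186 173] [188 155 114] [190 183 170]
```

Run:
```python
from h import *
o=lambda:monitor.get_obs()
gripper_to(.03); env.move_linear(o()['ee_pos']+[0,0,.07],.15); print(np.round(o()['ft_force'],1))
def P(t,off,dz=.028): return bar(t)-ex*off-ez*dz
gripper_to(0)
a=P(.24,.06); env.move_linear(np.r_[a[:2],o()['ee_pos'][2]],.2); print("d",env.move_linear(a,.15,f_stop=8))
r=env.move_linear(P(.24,.0),.05,f_stop=2.5); s=o(); c=s['ee_pos']; print("touch",r,(c-bar(.24))@ex,np.round(s['ft_force'],1))
off=-(c-bar(.24))@ex
for t in (.16,.08,.0):
    r=env.move_linear(P(t,off),.06,f_stop=20); s=o(); print(t,r,np.round(s['ft_force'],1),(s['ee_pos']-P(t,off)).round(4))
    if r: break
t=cam("top")["pixels"]; old=cv2.imread("pics/top0.png")[:,:,::-1]
for v in range(186,206): print(v,old[v,318],t[v,318])
print(o()['time_s'])
```

```text
[-1.  -0.3 -1. ]
d False
touch True -0.017292599887395663 [ 0.1  0.2 -0.2]
0.16 False [-2.8 -0.8  2. ] [0.0006 0.     0.0005]
0.08 False [ 0.1  0.1 -0.2] [0.0012 0.0002 0.0003]
0.0 False [-0.1  0.6 -0.1] [0.0012 0.0001 0.0002]
186 [138 120  90] [140 122  90]
187 [136 115  96] [139 115  94]
188 [160 132 101] [187 155 118]
189 [190 155 114] [196 158 116]
190 [199 163 120] [198 161 118]
191 [197 161 121] [186 149 109]
192 [131 103  78] [127 100  74]
193 [85 71 50] [91 71 58]
194 [90 76 61] [89 72 59]
195 [89 77 59] [83 68 51]
196 [90 75 59] [94 78 62]
197 [92 77 60] [88 72 53]
198 [90 76 64] [89 72 56]
199 [86 69 53] [81 66 48]
200 [119 108  95] [121 111  98]
201 [188 185 172] [189 186 173]
202 [199 195 183] [199 196 183]
203 [196 193 181] [196 191 179]
204 [196 192 180] [198 194 181]
205 [198 193 179] [198 193 180]
44.8583
```

Run:
```python
from h import *
o=lambda:monitor.get_obs()
e=o()['ee_pos']
for k,f in ((.03,15),(.05,22)):
    r=env.move_linear(o()['ee_pos']+ex*k,.03,f_stop=f); s=o(); print(r,np.round(s['ft_force'],1),((s['ee_pos']-e)@ex).round(4))
env.pause(.2); print((o()['ee_pos']-e)@ex, np.round(o()['ft_force'],1))
env.move_linear(o()['ee_pos']-ex*.05,.15); env.move_linear(o()['ee_pos']+[0,0,.13],.25)
env.move_ptp(np.array([.40,-.12,.35]),o()['eef_rot'])
t=cam("top");sd=cam("side"); old=cv2.imread("pics/top0.png")[:,:,::-1]; olds=cv2.imread("pics/side0.png")[:,:,::-1]
for v in range(184,196): print(v,old[v,318],t["pixels"][v,318])
for f,name,r,od in((t,"top",(160,120,470,262),old),(sd,"side",(140,120,470,290),olds)):
    d=np.abs(od.astype(int)-f["pixels"]).sum(2)>90
    k=np.zeros(d.shape,np.uint8); k[r[1]:r[3],r[0]:r[2]]=d[r[1]:r[3],r[0]:r[2]]
    n,l,st,c=cv2.connectedComponentsWithStats(k); print(name,[(st[i].tolist(),f["pixels"][l==i].mean(0).round().tolist()) for i in range(1,n) if st[i,4]>=8])
print(o()['time_s'],o()['ft_force'])
```

```text
True [-0.7  0.8 -0.7] 0.0034
True [-0.1 -0.2  0.3] 0.0028
0.002551221619170506 [-0.3 -0.7  0. ]
184 [197 174 132] [196 174 130]
185 [196 175 132] [194 174 130]
186 [138 120  90] [144 125  91]
187 [136 115  96] [159 135 100]
188 [160 132 101] [194 158 117]
189 [190 155 114] [198 163 118]
190 [199 163 120] [191 155 113]
191 [197 161 121] [125  98  72]
192 [131 103  78] [88 69 53]
193 [85 71 50] [90 71 52]
194 [90 76 61] [87 71 54]
195 [89 77 59] [88 70 54]
top [([321, 186, 79, 76, 3488], [147.0, 140.0, 130.0]), ([307, 191, 15, 3, 21], [121.0, 96.0, 71.0]), ([274, 193, 30, 5, 42], [121.0, 96.0, 71.0]), ([255, 194, 10, 3, 13], [183.0, 152.0, 113.0]), ([255, 197, 15, 3, 22], [124.0, 100.0, 76.0]), ([276, 206, 29, 5, 44], [144.0, 140.0, 133.0]), ([276, 208, 34, 6, 38], [189.0, 185.0, 172.0]), ([410, 244, 5, 5, 13], [191.0, 185.0, 172.0])]
side [([355, 120, 33, 27, 400], [27.0, 28.0, 30.0]), ([389, 120, 81, 170, 4966], [78.0, 73.0, 67.0]), ([452, 120, 18, 50, 522], [76.0, 71.0, 65.0]), ([368, 143, 3, 12, 17], [81.0, 81.0, 80.0]), ([428, 153, 7, 5, 19], [60.0, 56.0, 51.0]), ([306, 179, 7, 3, 8], [211.0, 166.0, 116.0]), ([262, 179, 59, 23, 264], [154.0, 134.0, 118.0]), ([270, 191, 10, 4, 12], [216.0, 171.0, 118.0]), ([260, 196, 6, 3, 8], [219.0, 174.0, 117.0]), ([365, 203, 13, 6, 34], [147.0, 142.0, 139.0]), ([371, 203, 30, 16, 234], [194.0, 186.0, 181.0]), ([365, 210, 20, 14, 46], [159.0, 154.0, 151.0]), ([328, 213, 43, 47, 998], [146.0, 139.0, 125.0]), ([391, 219, 7, 6, 20], [211.0, 204.0, 189.0]), ([282, 225, 31, 14, 73], [191.0, 183.0, 166.0]), ([396, 284, 15, 6, 50], [68.0, 64.0, 58.0]), ([427, 284, 8, 6, 25], [81.0, 76.0, 69.0])]
48.2 [ 0.14916674  1.00090442 -0.96795704]
```

```bash
python3 -c "
from h import *
print(workorder.close_job(), monitor.get_obs()['time_s'])"
```

```text
the job is handed in; nothing more can be done
the job is handed in; nothing more can be done
```

I opened the bin to its stop, poured the walnuts in, set the empty scoop down flat about 7 mm forward of where it started, and pushed the bin shut. I handed the job in at about 48 s. I checked the nuts by image differences rather than counting them one by one: at least four show in the bucket, none in the scoop and none on the worktop. My first push to shut the bin jammed at up to about 70 N on the wrist, probably a fingertip riding up on the handle, so I backed off and pushed it closed again.

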